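# Clip the pepper mill back into the spice rack

### The job

Put the grey pepper mill away in the spice rack that lies on its back on the dining table: take it off the trivet, press it sideways into the free pair of spring clips, foot towards the ledge but still clear of the rail, until it is fully home in both clips, then slide it along in the clips, under the rail, until its foot bears on the ledge, and let go. Do it by feel: firm enough for the clips to snap and for the foot to meet the ledge, but without forcing either, and leave the salt mill and the tumbler where they are.

Things in the scene. Friction and masses are not known exactly. Their poses are not given: they have to be found in the camera images.
- pepper_mill: Empty grey plastic pepper mill lying on its side in the middle groove of the trivet: cylinder 44 mm across, 196 mm long, 0.12 to 0.2 kg, heavier at the foot. Plain body 165 mm long from the foot, then the dark twist cap (43 mm across) and a small steel knob. Origin on the axis at mid-length; x runs along the mill from foot to cap. How it is rolled about x does not matter.
- mill_foot (a point): Centre of the mill's flat foot face, 98 mm from the origin along -x of the mill.
- mill_cap (a point): Centre of the mill's cap end (steel knob), 98 mm from the origin along +x of the mill.
- rack: Oak spice rack lying on its back, does not shift: board 250 x 200 mm, its top 18 mm above the table. Origin at table level; x runs from the ledge to the top edge, y across, z up. Two stations, each a pair of steel C-clips that open upwards: the free one at y = -50 mm, the one with the salt mill at y = +50 mm. Its ledge is the cross wall at the -x end (see clip_low).
- clip_low (a point): Free station, clip nearer the ledge: point on the axis of a fully home mill, 50 mm above the table. Axes as the rack's. Press the mill in with its foot 12 to 16 mm past this point along -x: that is clear of the ledge's rail wherever the ledge is set.
- clip_high (a point): The same point in the free station's other clip, 104 mm from clip_low along +x of the rack; 90 mm of mill stay free for fingers between them. Once home, the mill slides lengthwise against 5 to 13 N, which bends the hand back some mm.
- ledge_slot (a point): Free station's axis, 38 mm from clip_low along -x, at the ledge's slots. The ledge (ledge_c0, 12 mm oak wall across the station) is clamped with its face from 6 mm nearer the clips to 8 mm farther off than this point; where is not reported: see or feel it. Its 6 mm rail (ledge_c1) is 10 mm before the face, 3 mm over a home mill. The push rises as the foot meets the face; over 20 N breaks the glue.
- clip_backs: The clips' fixed steel backs; origin and axes as the rack's. Clips are 14 mm long along the mill. A mill meets the spring lips with its axis 31 mm above home, needs 7 to 18 N in all if pressed midway (off the middle one clip snaps first and the mill tips), is through at 13 mm, is then pulled down with up to 18 N and lands on hard saddles. Over 40 N on them bends them.
- trivet: Dark wooden trivet 170 x 170 mm, 16 mm high, four slats along its x with 22 mm gaps; does not shift. Origin at the centre of its underside. The mill lies along the middle gap, its axis 35 mm above the table.
- salt_mill: White salt mill of the same shape, home in the other station of the rack, its axis 100 mm from the free station's. Must stay put. Origin on its axis at mid-length.
- tumbler: Clear glass tumbler, 72 mm across the rim, 98 mm high, standing on the table. Origin at the centre of its underside. Must stay put.

How it is judged:
On the way, in this order (a step that is already met when the one before it is completed fails the run):
1. the mill is lifted clear of the trivet (height (world z) of pepper_mill above 0.08 m), for 0.1 s.
2. the mill is fully home in both clips (z of mill_foot in the frame of clip_low between -0.002 and 0.002 m and z of mill_cap in the frame of clip_low between -0.0025 and 0.0025 m and y of mill_foot in the frame of clip_low between -0.003 and 0.003 m and y of mill_cap in the frame of clip_low between -0.004 and 0.004 m and x of mill_foot in the frame of clip_low between -0.05 and -0.007 m), for 0.1 s.
3. the foot bears on the ledge (contact force between pepper_mill and ledge_c0 above 2 N and x of ledge_c0 in the frame of mill_foot above -0.0075 m and z of mill_foot in the frame of clip_low between -0.002 and 0.002 m), for 0.1 s.
At the end, for the whole second after the job is handed in: The mill lies home in both clips of the free station (axis within 2 mm in height at the foot, 2.5 mm at the cap, 3 to 4 mm sideways), its foot within 2 mm of the ledge's face, at rest and released; salt mill and tumbler not moved by more than about 10 mm (z of mill_foot in the frame of clip_low between -0.002 and 0.002 m and z of mill_cap in the frame of clip_low between -0.0025 and 0.0025 m and y of mill_foot in the frame of clip_low between -0.003 and 0.003 m and y of mill_cap in the frame of clip_low between -0.004 and 0.004 m and x of ledge_c0 in the frame of mill_foot between -0.008 and -0.004 m and linear speed of pepper_mill below 0.01 m/s); the robot touches nothing.
It fails at once if the ledge or its rail is pushed with more than 20 N (contact force between pepper_mill and ledge_c0 above 20 N or contact force between pepper_mill and ledge_c1 above 20 N).
It fails at once if the mill is pressed or slammed on the clips' backs with more than 40 N (contact force between pepper_mill and clip_backs above 40 N).
It fails at once if the salt mill is disturbed (distance of salt_mill from where it was at the start of the episode above 0.008 m).
It fails at once if the tumbler is moved (distance of tumbler from where it was at the start of the episode above 0.01 m).
It also fails if it takes over 67 s, if anything falls off the work surface, if the arm or the gripper's body presses on something with over 40 N, if the wrist force passes 120 N, or if a joint passes its speed limit or range.

### The arm

A 6-joint arm with a two-finger parallel gripper is mounted at the origin on the work surface. World frame = base frame: x ahead of the robot, y to its left, z up, the work surface at z = 0. Lengths are in m, angles in rad, forces in N, time in s.
With the tool pointing down it reaches from about 0.325 to 0.925 m from the base axis. Payload 3.1 kg.
Tool frame: the origin (TCP) lies at the very end of the fingers, on their centre line; the grasp point (between the pads) lies 19 mm behind it; z points along the fingers, y is the line along which they close (so a half turn about z gives the same grasp; the last joint's range is limited). The gripper opens to 85 mm and grips with 20 to 120 N. Pads are 22 mm wide; open, the fingers measure 114 mm over their backs; the gripper's body (76 mm by 85 mm) begins 54 mm behind the grasp point. The pads swing forward as they close: fully open they stand 13 mm farther back than shut.
Start: joints at [-1.456, 0.217, 1.613, -0, 1.311, -0.112], TCP at [0.141, -0.609, 0.231] pointing down, gripper open.
Joint ranges: [-2.75, 2.75], [-0.78, 2.1], [0.31, 2.55], [-1.13, 4.27], [0.13, 2.63], [-2.58, 2.58]. Speed limits (rad/s): [2.79, 2.79, 3.14, 3.14, 3.14, 3.14].

### API

Orientations are given as a unit quaternion [x, y, z, w].
In Python, from rig import status, get_image, ctrl gives the robot as it stands.
- The arm moves only by the shell command python3 -m crank 'ROWS'. ROWS is a JSON object of lists of equal length, an entry for each row: "linear": the shift along the tool's x, y, z in m, a list of three; "angular": the turn, a rotation vector about the tool's x, y, z in rad, a list of three; "hand": the finger opening in m, from 0 to 0.0854. A call has 1 to 12 rows; each row is the pose to reach, as a shift and turn from the pose commanded when the call began, along the tool's axes at that moment; what a row does not reach only later rows make up. A row lasts 1/12 s, in which the tool goes at most 41.7 mm and 7.16 degrees, less where a joint would pass 70% of its speed; a pose out of reach is approached as far as the arm can. A call with a gripper value outside its range is refused whole. The fingers move at their own pace and stop on an object; the grip force is fixed at half the most. Time passes only in rows, so rows that repeat a pose let the fingers close. It gives the time, the measured TCP pose, the force, the opening and the grip force at its end, in the units of the state.
- status.observe(): the state, without advancing time (a new reading comes with each control period).
- get_image(name): name is "scene" or "top"; returns a dict with "color" (384x512x3 uint8, red, green, blue), "range_z" (384x512 float32, m along the optical axis (not along the pixel's ray), 0 where there is no reading), "mtx" (3x3 intrinsics, pixels), "R" (3x3) and "t" (3): a world point X has camera coordinates R X + t. Camera axes: x right, y down, z forward; pixel columns grow to the right and rows downward; lengths in m; the calibration is good to about 2 mm. A picture is of the moment at which its call begins.
- ctrl.finish_job(): hands the job in; it is judged then, once.
The state is a dict: "time_s": time; "joints": joint angles; "dq": joint speeds; "joint_torque": joint torques, N m; "tcp_pos": TCP position; "tool_rot": TCP orientation; "ft_force": force on the tool from outside, world axes, zero at the start; "torque": the same for the moment, N m; "finger_gap": finger opening in m; "grasp_force": force on a finger pad.
Only numpy, scipy, OpenCV 4.12 (cv2) and the standard library are available. Lean on these libraries where they do the work, as an engineer would, in place of code of your own. Each camera call takes 0.05 s, during which the arm holds its last target. There are 200 camera calls.

## Working session

There is one attempt and no reset: what is moved stays moved. The work goes in short steps, Python scripts to look and compute and a shell command to move; the robot and the scene stay as the last step left them, time stands still between calls to the robot, and variables do not carry over. Pictures are saved under pics/ and viewed, at most 10 in all, crops included, and the job is handed in when it is done.

```bash
mkdir -p pics; ls
python3 - <<'E'
from rig import status,get_image
import cv2,numpy as np
print(status.observe())
for n in("scene","top"):
    d=get_image(n); cv2.imwrite(f"pics/{n}0.png",d["color"][:,:,::-1]); np.savez(f"{n}0.npz",**d); print(n,d["mtx"],d["R"],d["t"])
E
```

```text
pics
{'time_s': 0.0, 'joints': array([-1.45621868e+00,  2.17764447e-01,  1.61491460e+00,  4.12519251e-05,
        1.31126044e+00, -1.12184278e-01]), 'dq': array([-1.79969647e-05, -1.63691672e-03, -7.20486975e-04, -7.45061687e-04,
       -8.79864593e-04, -7.13860727e-05]), 'joint_torque': array([ 2.54270908e-06, -3.96843195e+01, -3.03852510e+01, -1.73981502e-04,
        9.62978520e-03,  2.15226237e-08]), 'tcp_pos': array([ 0.14046646, -0.60819603,  0.22997206]), 'tool_rot': array([ 9.93579178e-01,  1.13132837e-01,  1.85247334e-05, -1.17343809e-03]), 'ft_force': array([-0.02511984,  0.03423764, -0.55571058]), 'torque': array([0.04934293, 0.0060345 , 0.03437639]), 'grasp_force': 0.0, 'finger_gap': 0.08533399568946791}
scene [[484.16067169   0.         257.32380467]
 [  0.         484.16067169 188.63663636]
 [  0.           0.           1.        ]] [[-0.30059091  0.95364404 -0.01442722]
 [ 0.81766915  0.24988523 -0.51862754]
 [-0.49098092 -0.16769142 -0.85487855]] [ 0.18497331 -0.48182254  1.36199697]
top [[353.48881343   0.         260.09535233]
 [  0.         353.48881343 189.19900041]
 [  0.           0.           1.        ]] [[ 0.01324238 -0.99985856  0.01036826]
 [-0.99816749 -0.01383087 -0.05890983]
 [ 0.0590449  -0.00956915 -0.99820946]] [-0.02935185  0.63901827  0.67807894]
```

View pics/top0.png

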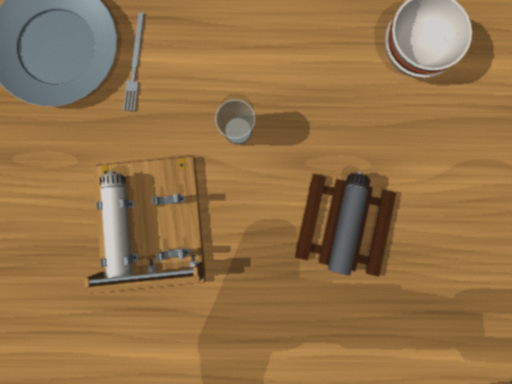

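View pics/scene0.png

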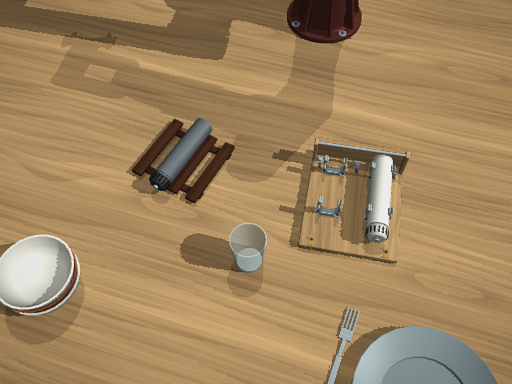

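The top view has the grey mill on the trivet, foot at (340,270) and cap at (358,180). The rack is at (90–205,155–285), with its ledge at the bottom (robot side), the free clips at about (170,200) and (172,255), and the salt mill at x≈115. The tumbler stands at (236,120). Both mills have cap towards +x. Next I'll measure with the depth images.

```bash
cat > h.py <<'E'
import numpy as np,cv2
def cloud(d):
    z=d["range_z"].astype(float);v,u=np.mgrid[:384,:512];K=d["mtx"]
    c=np.stack([(u-K[0,2])/K[0,0]*z,(v-K[1,2])/K[1,1]*z,z],-1)
    P=(c-d["t"])@d["R"]; P[z==0]=np.nan; return P
def ray(d,u,v,h):
    K=d["mtx"];o=-d["R"].T@d["t"];r=d["R"].T@np.array([(u-K[0,2])/K[0,0],(v-K[1,2])/K[1,1],1]);return o+r*(h-o[2])/r[2]
def line(p):
    c=p.mean(0);_,s,vt=np.linalg.svd(p-c,full_matrices=False);a=vt[0]*np.sign(vt[0,0]);return c,a
E
python3 - <<'E'
from h import *
for n in("top","scene"):
    d=dict(np.load(n+"0.npz"));P=cloud(d);hsv=cv2.cvtColor(d["color"],cv2.COLOR_RGB2HSV)
    x,y,z=P[...,0],P[...,1],P[...,2]
    print(n,"table z",np.nanmedian(z))
    # pepper mill: height 45-70mm near trivet
    g=ray(d,*((349,225) if n=="top" else (185,155)),0.045);print("mill guess",g)
    m=(abs(x-g[0])<.14)&(abs(y-g[1])<.1)&(z>.035)&(z<.075)
    p=P[m];ax=line(p[p[:,2]>.05])[1];s=p@ax;print("mill n",m.sum(),"c",line(p)[0],"ax",ax,"len",np.ptp(s))
    a=ax.copy();a[2]=0;a/=np.linalg.norm(a);b=np.array([-a[1],a[0],0])
    s=p@a;t=p@b;print(" s",np.percentile(s,[0,1,99,100])," t",np.percentile(t,[0,1,50,99,100]),"topz",np.percentile(p[:,2],[95,99]),"yaw",np.degrees(np.arctan2(a[1],a[0])))
    for lo in np.arange(s.min(),s.max(),.03):
        k=(s>=lo)&(s<lo+.03);q=p[k]; 
        A=np.c_[2*t[k],2*q[:,2],np.ones(k.sum())];r=np.linalg.lstsq(A,t[k]**2+q[:,2]**2,rcond=None)[0]
        print("  s %.3f t0 %.4f z0 %.4f R %.4f n %d"%(lo,r[0],r[1],(r[2]+r[0]**2+r[1]**2)**.5,k.sum()))
    # rack
    g=ray(d,*((117,225) if n=="top" else (380,195)),0.06)
    m=(abs(x-g[0])<.14)&(abs(y-g[1])<.045)&(z>.05)&(z<.085)
    p=P[m];print("salt guess",g,"c",p.mean(0),m.sum())
    cv2.imwrite(f"pics/crop_{n}.png",cv2.resize(d["color"][140:300,70:220] if n=="top" else d["color"][130:270,290:420],None,fx=3.7,fy=3.7,interpolation=cv2.INTER_CUBIC)[:,:,::-1])
E
```

```text
top table z 0.00014614440121629802
mill guess [ 0.57230562 -0.18953195  0.045     ]
mill n 2339 c [ 0.57521559 -0.18853342  0.05152985] ax [ 0.97744747 -0.21116573 -0.00233901] len 0.19544138711922865
 s [0.50813965 0.51031341 0.69701521 0.70354083]  t [-0.08756147 -0.08622952 -0.06182542 -0.04493451 -0.0444054 ] topz [0.05721139 0.05836717] yaw -12.190709817613286
  s 0.508 t0 -0.0668 z0 0.0356 R 0.0210 n 381
  s 0.538 t0 -0.0667 z0 0.0357 R 0.0210 n 373
  s 0.568 t0 -0.0666 z0 0.0360 R 0.0208 n 374
  s 0.598 t0 -0.0664 z0 0.0360 R 0.0209 n 372
  s 0.628 t0 -0.0665 z0 0.0359 R 0.0209 n 364
  s 0.658 t0 -0.0662 z0 0.0365 R 0.0201 n 360
  s 0.688 t0 -0.0651 z0 0.0417 R 0.0143 n 115
salt guess [0.56741246 0.24169155 0.06      ] c [0.54542592 0.24335876 0.06710955] 3302
scene table z 0.0009386782372590482
mill guess [ 0.58126894 -0.17733938  0.045     ]
mill n 1527 c [ 0.58298743 -0.18573781  0.05109364] ax [ 0.97734223 -0.21163013 -0.00385327] len 0.19785230251416075
 s [0.5056962  0.50921586 0.69824483 0.70349333]  t [-0.085647   -0.08250614 -0.05657297 -0.04241517 -0.04078673] topz [0.05826821 0.05956343] yaw -12.21799104854977
  s 0.506 t0 -0.0644 z0 0.0380 R 0.0197 n 203
  s 0.536 t0 -0.0641 z0 0.0376 R 0.0198 n 214
  s 0.566 t0 -0.0641 z0 0.0378 R 0.0198 n 228
  s 0.596 t0 -0.0639 z0 0.0382 R 0.0194 n 231
  s 0.626 t0 -0.0638 z0 0.0381 R 0.0196 n 244
  s 0.656 t0 -0.0638 z0 0.0385 R 0.0187 n 251
  s 0.686 t0 -0.0625 z0 0.0440 R 0.0128 n 156
salt guess [0.56717884 0.24888903 0.06      ] c [0.55532657 0.24872951 0.06769539] 2285
```

View pics/crop_top.png

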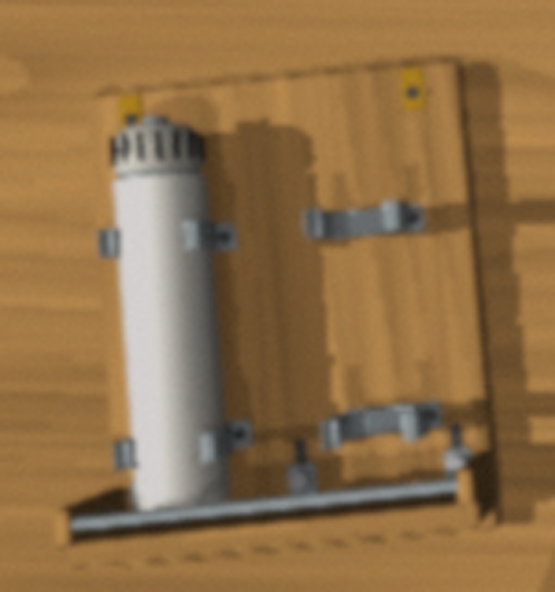

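View pics/crop_scene.png

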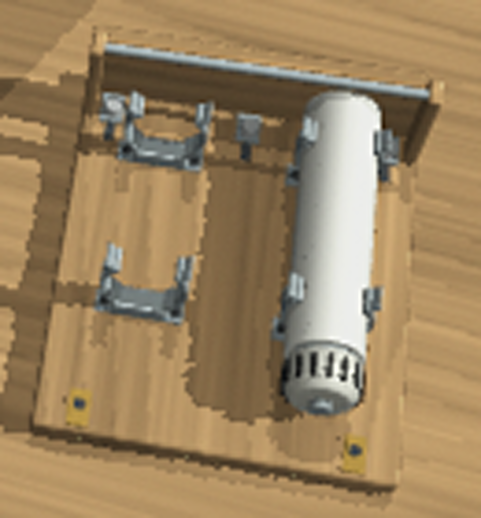

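The crops show the rack clearly. The free clips (upper right in the top view) have their lips up. The ledge wall carries a steel rail, and the salt mill's foot passes under the rail to the ledge. Next, the salt mill's axis and the clip and ledge geometry.

Run:
```python
from h import *
for n in("top","scene"):
    d=dict(np.load(n+"0.npz"));P=cloud(d);hsv=cv2.cvtColor(d["color"],cv2.COLOR_RGB2HSV)
    x,y,z=P[...,0],P[...,1],P[...,2]
    white=(hsv[...,1]<40)&(hsv[...,2]>120)&(abs(x-.56)<.13)&(abs(y-.245)<.05)&(z>.045)&(z<.085)
    p=P[white];q=p[p[:,2]>.062];ax=line(q)[1];a=ax*[1,1,0];a/=np.linalg.norm(a);b=np.array([-a[1],a[0],0])
    print(n,"salt ax",ax,"yaw",np.degrees(np.arctan2(a[1],a[0])),"n",len(p))
    s=p@a;t=p@b
    for lo in np.arange(s.min(),s.max(),.03):
        k=(s>=lo)&(s<lo+.03);qz=p[k,2]
        A=np.c_[2*t[k],2*qz,np.ones(k.sum())];r=np.linalg.lstsq(A,t[k]**2+qz**2,rcond=None)[0]
        print("  s %.3f t0 %.4f z0 %.4f R %.4f n %d t-range %.4f %.4f"%(lo,r[0],r[1],(r[2]+r[0]**2+r[1]**2)**.5,k.sum(),*np.percentile(t[k],[2,98])))
    S=P@a;T=P@b
    t0=np.percentile(t,[1,99]).mean()
    reg=(T<t0-.05)&(T>t0-.15)&(S>s.min()-.06)&(S<s.max()+.06)&(z>.02)&(z<.1)
    steel=reg&(hsv[...,1]<70)&(hsv[...,2]>70)
    nn,lab,st,_=cv2.connectedComponentsWithStats(steel.astype(np.uint8))
    for i in range(1,nn):
        if st[i,4]<12: continue
        k=lab==i;print("  comp n%d S %.4f..%.4f med %.4f T-t0 %.4f..%.4f z %.3f..%.3f px %s"%(st[i,4],*np.percentile(S[k],[3,97]),np.median(S[k]),*(np.percentile(T[k],[3,97])-t0),*np.percentile(z[k],[3,97]),st[i,:4]))
    w=reg|((T<t0-.03)&(T>t0-.07)&(S<s.min()+.03)&(S>s.min()-.06)&(z>.03)&(z<.12))
    k=w&(hsv[...,1]>70)&(z>.035);print("  oak high: S",np.percentile(S[k],[2,10,50,90,98]),"z",np.percentile(z[k],[2,50,98]),k.sum())
    print("  salt s range",np.percentile(s,[0,1,99,100]),"t0",t0)
    bd=(abs(z-.018)<.006)&(abs(S-np.median(s))<.2)&(abs(T-t0+.05)<.13);print("  board T-t0",np.percentile(T[bd],[.5,99.5])-t0,"S",np.percentile(S[bd],[.5,99.5]),"z",np.median(z[bd]))
```

```text
top salt ax [ 0.99301209  0.11618618 -0.02068212] yaw 6.673480972445516 n 1883
  s 0.496 t0 0.1807 z0 0.0866 R 0.0217 n 377 t-range 0.1453 0.2144
  s 0.526 t0 0.1806 z0 0.0503 R 0.0212 n 315 t-range 0.1631 0.1995
  s 0.556 t0 0.1805 z0 0.0534 R 0.0182 n 288 t-range 0.1662 0.1977
  s 0.586 t0 0.1804 z0 0.0528 R 0.0186 n 293 t-range 0.1656 0.1974
  s 0.616 t0 0.1799 z0 0.0504 R 0.0215 n 332 t-range 0.1599 0.1996
  s 0.646 t0 0.1803 z0 0.0542 R 0.0170 n 233 t-range 0.1657 0.1977
  s 0.676 t0 0.1822 z0 0.0618 R 0.0083 n 45 t-range 0.1749 0.1927
  comp n155 S 0.6230..0.6362 med 0.6292 T-t0 -0.1235..-0.0818 z 0.022..0.070 px [159 194  26  11]
  comp n38 S 0.6243..0.6356 med 0.6299 T-t0 -0.0848..-0.0772 z 0.065..0.072 px [152 197   6   7]
  comp n197 S 0.5206..0.5327 med 0.5270 T-t0 -0.1217..-0.0776 z 0.023..0.072 px [157 249  28  12]
  comp n23 S 0.4966..0.5046 med 0.5019 T-t0 -0.1362..-0.1258 z 0.020..0.030 px [190 262   7   6]
  comp n206 S 0.4923..0.5021 med 0.4972 T-t0 -0.1367..-0.0510 z 0.021..0.082 px [142 266  52  12]
  oak high: S [0.47535929 0.47710259 0.48437867 0.49725607 0.5195
[... 741 characters left out ...]
 101 t-range 0.1715 0.2019
  comp n131 S 0.4856..0.4999 med 0.4969 T-t0 -0.1398..-0.0528 z 0.060..0.084 px [318 141  44  10]
  comp n269 S 0.4912..0.5323 med 0.5256 T-t0 -0.1356..-0.0767 z 0.020..0.071 px [317 154  31  22]
  comp n23 S 0.4869..0.5049 med 0.4988 T-t0 -0.0567..-0.0501 z 0.020..0.030 px [354 160   4   8]
  comp n244 S 0.6229..0.6370 med 0.6312 T-t0 -0.1235..-0.0773 z 0.021..0.071 px [316 196  27  21]
  oak high: S [0.47447749 0.47784415 0.48527886 0.49385815 0.50416764] z [0.03577912 0.05618126 0.08177349] 640
  salt s range [0.49385742 0.4947554  0.68601426 0.69201751] t0 0.1840027870182327
  board T-t0 [-0.14917827  0.04879086] S [0.48479737 0.71217108] z 0.018695956890701436
```

```bash
cat >> h.py <<'E'
from scipy.spatial.transform import Rotation as Ro
from rig import status
def go(p,yaw):
    "tool-frame shift/turn from the measured pose to TCP p, tool down with tool x at yaw (deg)"
    s=status.observe();R=Ro.from_quat(s["tool_rot"]);c,q=np.cos(np.radians(yaw)),np.sin(np.radians(yaw))
    G=Ro.from_matrix(np.array([[c,q,0],[q,-c,0],[0,0,-1]]))
    print("lin",np.round(R.inv().apply(np.array(p)-s["tcp_pos"]),4),"ang",np.round((R.inv()*G).as_rotvec(),4),"t",round(s["time_s"],2),"tcp",np.round(s["tcp_pos"],4),"f",np.round(s["ft_force"],1))
E
python3 -c "
from h import *
go([.547,-.185,.13],-12.2)"
```

```text
lin [ 0.4913 -0.3208  0.1009] ang [-2.100e-03  2.000e-04  4.397e-01] t 0.1 tcp [ 0.1405 -0.6083  0.2301] f [ 0.6  0.1 -0.5]
```

```bash
python3 -m crank '{"linear":[[0.02,-0.013,0.0],[0.055,-0.035,0.005],[0.09,-0.058,0.01],[0.125,-0.081,0.02],[0.16,-0.104,0.03],[0.195,-0.127,0.035],[0.23,-0.15,0.04],[0.265,-0.173,0.045],[0.3,-0.196,0.05],[0.33,-0.215,0.055],[0.35,-0.23,0.06],[0.35,-0.23,0.06]],"angular":[[0,0,0.02],[0,0,0.06],[0,0,0.1],[0,0,0.14],[0,0,0.18],[0,0,0.22],[0,0,0.26],[0,0,0.3],[0,0,0.34],[0,0,0.38],[0,0,0.42],[0,0,0.44]],"hand":[0.0854,0.0854,0.0854,0.0854,0.0854,0.0854,0.0854,0.0854,0.0854,0.0854,0.0854,0.0854]}'
python3 -c "
from h import *
go([.547,-.185,.12],-12.2)"
```

```text
time_s: 1.1
tcp_pos: [0.4315, -0.3014, 0.1695]
tool_rot: [0.995, -0.105, -0.001, -0.002]
ft_force: [0.2, -0.3, -0.3]
finger_gap: 0.0853
grasp_force: 0.0
lin [ 0.0888 -0.1377  0.0498] ang [-0.0038  0.002   0.0033] t 1.1 tcp [ 0.4315 -0.3014  0.1695] f [ 0.2 -0.3 -0.3]
```

```bash
python3 -m crank '{"linear":[[0.015,-0.023,0.008],[0.03,-0.046,0.016],[0.045,-0.07,0.025],[0.06,-0.095,0.033],[0.075,-0.118,0.042],[0.089,-0.138,0.05],[0.089,-0.138,0.05],[0.089,-0.138,0.05],[0.089,-0.138,0.05]],"angular":[[0,0,0.003],[0,0,0.003],[0,0,0.003],[0,0,0.003],[0,0,0.003],[0,0,0.003],[0,0,0.003],[0,0,0.003],[0,0,0.003]],"hand":[0.0854,0.0854,0.0854,0.0854,0.0854,0.0854,0.0854,0.0854,0.0854]}'
python3 - <<'E'
from h import *
go([.547,-.185,.022],-12.2)
from rig import get_image
for n in("top","scene"):
    d=get_image(n);np.savez(n+"1.npz",**d);cv2.imwrite(f"pics/{n}1.png",d["color"][:,:,::-1])
E
```

```text
time_s: 1.85
tcp_pos: [0.5455, -0.1908, 0.1211]
tool_rot: [0.994, -0.108, -0.0, 0.0]
ft_force: [0.3, -0.2, 0.6]
finger_gap: 0.0855
grasp_force: 0.0
lin [ 0.0003 -0.0061  0.0991] ang [ 0.0005  0.0009 -0.0033] t 1.85 tcp [ 0.5455 -0.1908  0.1211] f [ 0.3 -0.2  0.6]
```

View pics/scene1.png

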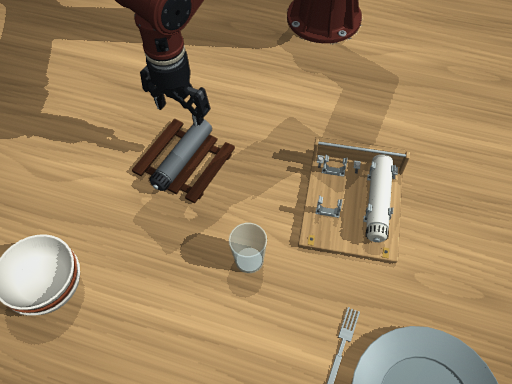

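The gripper straddles the mill near its foot (about (195,115) in the scene view). Descending and closing.

```bash
python3 -m crank '{"linear":[[0,-0.006,0.02],[0,-0.006,0.045],[0,-0.006,0.07],[0,-0.006,0.088],[0,-0.006,0.097],[0,-0.006,0.097],[0,-0.006,0.097],[0,-0.006,0.097],[0,-0.006,0.097],[0,-0.006,0.097],[0,-0.006,0.097],[0,-0.006,0.097]],"angular":[[0,0,0],[0,0,0],[0,0,0],[0,0,0],[0,0,0],[0,0,0],[0,0,0],[0,0,0],[0,0,0],[0,0,0],[0,0,0],[0,0,0]],"hand":[0.0854,0.0854,0.0854,0.0854,0.0854,0.0854,0.035,0.035,0.035,0.035,0.035,0.035]}'
python3 -m crank '{"linear":[[0,0,0],[0,0,0],[0,0,0],[0,0,0]],"angular":[[0,0,0],[0,0,0],[0,0,0],[0,0,0]],"hand":[0.035,0.035,0.035,0.035]}'
```

```text
time_s: 2.95
tcp_pos: [0.5489, -0.1857, 0.0264]
tool_rot: [0.994, -0.108, 0.002, 0.001]
ft_force: [-0.9, -2.9, 5.6]
finger_gap: 0.0418
grasp_force: 61.7
time_s: 3.28
tcp_pos: [0.5489, -0.1857, 0.0264]
tool_rot: [0.994, -0.108, 0.002, 0.001]
ft_force: [-1.4, -2.5, 7.1]
finger_gap: 0.0418
grasp_force: 61.7
```

```bash
python3 -m crank '{"linear":[[0,0,-0.005],[0,0,-0.015],[0,0,-0.035],[0,0,-0.06],[0,0,-0.09],[0,0,-0.115],[0,0,-0.13],[0,0,-0.13],[0,0,-0.13],[0,0,-0.13]],"angular":[[0,0,0],[0,0,0],[0,0,0],[0,0,0],[0,0,0],[0,0,0],[0,0,0],[0,0,0],[0,0,0],[0,0,0]],"hand":[0.035,0.035,0.035,0.035,0.035,0.035,0.035,0.035,0.035,0.035]}'
python3 - <<'E'
from h import *
from rig import get_image
s=status.observe();print(s["tcp_pos"],s["tool_rot"],s["ft_force"],s["torque"])
for n in("top","scene"):
    d=get_image(n);np.savez(n+"2.npz",**d);P=cloud(d);x,y,z=P[...,0],P[...,1],P[...,2]
    cv2.imwrite(f"pics/{n}2.png",d["color"][:,:,::-1])
    hsv=cv2.cvtColor(d["color"],cv2.COLOR_RGB2HSV)
    a=np.array([.9774,-.2113,0]);b=np.array([.2113,.9774,0])
    S,T=P@a,P@b;Sg=s["tcp_pos"]@a;Tg=s["tcp_pos"]@b
    m=(S>Sg+.025)&(S<Sg+.15)&(abs(T-Tg)<.03)&(z>.1)&(z<.2)
    p=P[m];print(n,m.sum(),"S-Sg",np.percentile(S[m],[1,99,100])-Sg)
    for lo in np.arange(.03,.13,.02):
        k=m&(S-Sg>lo)&(S-Sg<lo+.02);t=T[k]-Tg;q=z[k]
        if k.sum()<20: continue
        r=np.linalg.lstsq(np.c_[2*t,2*q,np.ones(len(t))],t*t+q*q,rcond=None)[0];print("  %.3f t0 %.4f z0-tcp %.4f top %.4f"%(lo,r[0],r[1]-s["tcp_pos"][2],np.percentile(q,98)-s["tcp_pos"][2]))
E
```

```text
time_s: 4.12
tcp_pos: [0.5461, -0.1834, 0.1527]
tool_rot: [0.994, -0.108, -0.001, -0.001]
ft_force: [-0.5, 0.2, -2.3]
finger_gap: 0.0418
grasp_force: 61.1
[ 0.54607227 -0.18343058  0.15271157] [ 9.94168809e-01 -1.07823478e-01 -1.43107704e-03 -6.54163517e-04] [-0.50704407  0.19656629 -2.30947338] [ 0.01063104  0.01906853 -0.03263886]
top 1803 S-Sg [0.02628495 0.12298289 0.12812061]
  0.030 t0 -0.0006 z0-tcp 0.0087 top 0.0307
  0.050 t0 -0.0006 z0-tcp 0.0088 top 0.0309
  0.070 t0 -0.0007 z0-tcp 0.0086 top 0.0308
  0.090 t0 -0.0004 z0-tcp 0.0090 top 0.0302
  0.110 t0 0.0009 z0-tcp 0.0132 top 0.0300
scene 1122 S-Sg [0.02649925 0.12588618 0.12726912]
  0.030 t0 0.0011 z0-tcp 0.0094 top 0.0310
  0.050 t0 0.0013 z0-tcp 0.0094 top 0.0314
  0.070 t0 0.0013 z0-tcp 0.0091 top 0.0307
  0.090 t0 0.0011 z0-tcp 0.0092 top 0.0305
  0.110 t0 0.0032 z0-tcp 0.0123 top 0.0291
```

View pics/scene2.png

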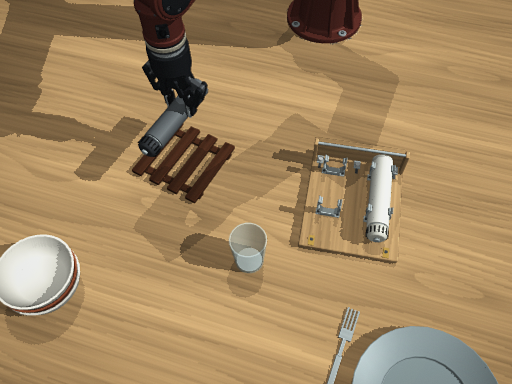

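The mill is held level at about (165,128), clear of the trivet. Its axis is 8.7 mm above the TCP, and the foot is 68 mm behind it. Carry it to above the free station.

```bash
python3 -c "
from h import *
go([.567,.1475,.15],6.6)"
```

```text
lin [-0.0501 -0.3277  0.0025] ang [-0.0019  0.0042 -0.3314] t 4.22 tcp [ 0.5457 -0.1834  0.1519] f [-0.8  0.3 -1.5]
```

```bash
python3 -m crank '{"linear":[[-0.002,-0.012,0],[-0.006,-0.04,0],[-0.012,-0.075,0],[-0.018,-0.115,0],[-0.024,-0.155,0],[-0.03,-0.195,0],[-0.036,-0.235,0],[-0.042,-0.27,0],[-0.046,-0.3,0],[-0.049,-0.32,0],[-0.05,-0.328,0],[-0.05,-0.328,0]],"angular":[[0,0,-0.01],[0,0,-0.04],[0,0,-0.08],[0,0,-0.12],[0,0,-0.16],[0,0,-0.2],[0,0,-0.24],[0,0,-0.28],[0,0,-0.3],[0,0,-0.32],[0,0,-0.331],[0,0,-0.331]],"hand":[0.035,0.035,0.035,0.035,0.035,0.035,0.035,0.035,0.035,0.035,0.035,0.035]}'
python3 -m crank '{"linear":[[0,0,0],[0,0,0],[0,0,0],[0,0,0]],"angular":[[0,0,0],[0,0,0],[0,0,0],[0,0,0]],"hand":[0.035,0.035,0.035,0.035]}'
python3 -c "
from h import *
go([.567,.1475,.085],6.6)"
```

```text
time_s: 5.22
tcp_pos: [0.5679, 0.1491, 0.1532]
tool_rot: [0.998, 0.059, -0.001, -0.0]
ft_force: [-0.3, -0.1, -2.1]
finger_gap: 0.042
grasp_force: 61.2
time_s: 5.55
tcp_pos: [0.5689, 0.1454, 0.1542]
tool_rot: [0.998, 0.056, -0.0, 0.0]
ft_force: [-0.5, -0.3, -2.9]
finger_gap: 0.042
grasp_force: 61.2
lin [-0.0017 -0.0023  0.0692] ang [ 0.0003  0.0002 -0.0024] t 5.55 tcp [0.5689 0.1454 0.1542] f [-0.5 -0.3 -2.9]
```

```bash
python3 -m crank '{"linear":[[-0.002,-0.002,0.01],[-0.002,-0.002,0.025],[-0.002,-0.002,0.04],[-0.002,-0.002,0.055],[-0.002,-0.002,0.065],[-0.002,-0.002,0.069],[-0.002,-0.002,0.069],[-0.002,-0.002,0.069],[-0.002,-0.002,0.069]],"angular":[[0,0,-0.002],[0,0,-0.002],[0,0,-0.002],[0,0,-0.002],[0,0,-0.002],[0,0,-0.002],[0,0,-0.002],[0,0,-0.002],[0,0,-0.002]],"hand":[0.035,0.035,0.035,0.035,0.035,0.035,0.035,0.035,0.035]}'
python3 - <<'E'
from h import *
from rig import get_image
s=status.observe();go([.567,.1475,.085],6.6)
a=np.array([.9934,.1149,0]);b=np.array([-.1149,.9934,0]);L=np.array([.5134,.1413,0])
for n in("top","scene"):
    d=get_image(n);np.savez(n+"3.npz",**d);P=cloud(d);z=P[...,2];S,T=(P-L)@a,(P-L)@b
    cv2.imwrite(f"pics/{n}3.png",d["color"][:,:,::-1])
    m=(S>.08)&(S<.22)&(abs(T)<.03)&(z>.078)&(z<.125)
    print(n,m.sum(),"S cap",np.percentile(S[m],[1,99,100]))
    for lo in np.arange(.085,.18,.02):
        k=m&(S>lo)&(S<lo+.02);t=T[k];q=z[k]
        if k.sum()<20: continue
        r=np.linalg.lstsq(np.c_[2*t,2*q,np.ones(len(t))],t*t+q*q,rcond=None)[0];print("  %.3f t0 %.4f z0 %.4f top %.4f"%(lo,r[0],r[1],np.percentile(q,98)))
    hsv=cv2.cvtColor(d["color"],cv2.COLOR_RGB2HSV)
    k=(abs(T-.1)<.018)&(S>-.06)&(S<.18)&(z>.06)&(z<.08)
    for lo in(.02,.06):
        q=k&(S>lo)&(S<lo+.04);print("  salt T",np.percentile(T[q],[50]),q.sum())
E
```

```text
time_s: 6.3
tcp_pos: [0.5676, 0.1486, 0.0864]
tool_rot: [0.998, 0.058, 0.001, -0.0]
ft_force: [-0.5, 0.5, -1.8]
finger_gap: 0.042
grasp_force: 61.2
lin [-0.0008  0.0011  0.0013] ang [-0.0001 -0.0021  0.0015] t 6.3 tcp [0.5676 0.1486 0.0864] f [-0.5  0.5 -1.8]
top 1387 S cap [0.08153178 0.17774005 0.18188795]
  0.085 t0 -0.0001 z0 0.0954 top 0.1174
  0.105 t0 0.0004 z0 0.0950 top 0.1173
  0.125 t0 0.0004 z0 0.0954 top 0.1180
  0.145 t0 0.0004 z0 0.0955 top 0.1171
  0.165 t0 -0.0006 z0 0.0994 top 0.1162Traceback (most recent call last):
  File "<stdin>", line 17, in <module>
    return _quantile_unchecked(
        a, q, axis, out, overwrite_input, method, keepdims, weights)
    return _ureduce(a,
                    func=_quantile_ureduce_func,
    ...<5 lines>...
                    overwrite_input=overwrite_input,
                    method=method)
    r = func(a, **kwargs)
    result = _quantile(arr,
                       quantiles=q,
    ...<2 lines>...
                       out=out,
                       weights=wgt)
    slices_having_nans = np.isnan(arr[-1, ...])
                                  ~~~^^^^^^^^^
IndexError: index -1 is out of bounds for axis 0 with size 0
```

The top view puts the mill's axis within 0.7 mm of the clip axis and its foot 14 mm past clip_low, as wanted. Now I'll press gently in steps.

```bash
python3 -m crank '{"linear":[[0,0.001,0.003],[0,0.001,0.006],[0,0.001,0.009],[0,0.001,0.012],[0,0.001,0.012],[0,0.001,0.012]],"angular":[[0,0,0],[0,0,0],[0,0,0],[0,0,0],[0,0,0],[0,0,0]],"hand":[0.035,0.035,0.035,0.035,0.035,0.035]}'
python3 -m crank '{"linear":[[0,0,0.0015],[0,0,0.003],[0,0,0.0045],[0,0,0.006],[0,0,0.006],[0,0,0.006]],"angular":[[0,0,0],[0,0,0],[0,0,0],[0,0,0],[0,0,0],[0,0,0]],"hand":[0.035,0.035,0.035,0.035,0.035,0.035]}'
```

```text
time_s: 6.85
tcp_pos: [0.5673, 0.148, 0.0738]
tool_rot: [0.998, 0.058, 0.001, -0.0]
ft_force: [-0.4, 0.6, 1.4]
finger_gap: 0.0416
grasp_force: 61.6
time_s: 7.35
tcp_pos: [0.5698, 0.148, 0.0707]
tool_rot: [0.998, 0.059, 0.003, -0.0]
ft_force: [-1.1, 1.1, 9.7]
finger_gap: 0.0417
grasp_force: 62.6
```

```bash
python3 -m crank '{"linear":[[-0.001,0,0.001],[-0.001,0,0.002],[-0.001,0,0.003],[-0.001,0,0.004],[-0.001,0,0.004],[-0.001,0,0.004]],"angular":[[0,0,0],[0,0,0],[0,0,0],[0,0,0],[0,0,0],[0,0,0]],"hand":[0.035,0.035,0.035,0.035,0.035,0.035]}'
python3 -c "
from rig import status
s=status.observe();print(s['torque'],s['tool_rot'])"
```

```text
time_s: 7.85
tcp_pos: [0.5703, 0.148, 0.0678]
tool_rot: [0.998, 0.059, 0.005, -0.0]
ft_force: [-1.5, 0.7, 11.7]
finger_gap: 0.0421
grasp_force: 62.7
[ 0.11264565  0.0726303  -0.02660781] [ 9.98271256e-01  5.85881592e-02  4.67697483e-03 -2.32090505e-04]
```

```bash
python3 -m crank '{"linear":[[-0.001,0,0.001],[-0.002,0,0.002],[-0.003,0,0.003],[-0.003,0,0.004],[-0.003,0,0.004],[-0.003,0,0.004]],"angular":[[0,-0.003,0],[0,-0.006,0],[0,-0.009,0],[0,-0.009,0],[0,-0.009,0],[0,-0.009,0]],"hand":[0.035,0.035,0.035,0.035,0.035,0.035]}'
python3 -c "
from rig import status
s=status.observe();print(s['torque'],s['tool_rot'])"
```

```text
time_s: 8.35
tcp_pos: [0.5686, 0.1478, 0.0642]
tool_rot: [0.998, 0.058, 0.002, -0.0]
ft_force: [1.3, 1.6, 11.6]
finger_gap: 0.0424
grasp_force: 62.6
[ 0.12513421 -0.25838454 -0.06411553] [ 9.98287074e-01  5.84825009e-02  1.64385148e-03 -1.11333994e-04]
```

```bash
python3 -m crank '{"linear":[[0,0,0.001],[0,0,0.002],[0,0,0.003],[0,0,0.004],[0,0,0.004],[0,0,0.004]],"angular":[[0,-0.002,0],[0,-0.002,0],[0,-0.002,0],[0,-0.002,0],[0,-0.002,0],[0,-0.002,0]],"hand":[0.035,0.035,0.035,0.035,0.035,0.035]}'
python3 -c "
from rig import status
s=status.observe();print(s['torque'],s['tool_rot'])"
```

```text
time_s: 8.85
tcp_pos: [0.5673, 0.1477, 0.059]
tool_rot: [0.998, 0.058, -0.001, -0.0]
ft_force: [1.7, 1.0, 9.6]
finger_gap: 0.0421
grasp_force: 62.6
[ 0.20982485 -0.14563195 -0.06118204] [ 9.98289791e-01  5.84549738e-02 -7.12730886e-04 -1.91130047e-05]
```

```bash
python3 -m crank '{"linear":[[0,0,0.0007],[0,0,0.0014],[0,0,0.002],[0,0,0.002],[0,0,0.002]],"angular":[[0,0.0,0],[0,0.0,0],[0,0.0,0],[0,0.0,0],[0,0.0,0]],"hand":[0.035,0.035,0.035,0.035,0.035]}'
python3 -c "
from rig import status
s=status.observe();print(s['torque'],s['tool_rot'])"
```

```text
time_s: 9.27
tcp_pos: [0.5662, 0.1476, 0.0559]
tool_rot: [0.998, 0.058, -0.002, 0.0]
ft_force: [2.1, 1.7, 5.3]
finger_gap: 0.0422
grasp_force: 62.2
[ 0.21679116 -0.30011941 -0.01473862] [ 9.98291990e-01  5.83966982e-02 -1.71138335e-03  2.06775710e-06]
```

```bash
python3 -m crank '{"linear":[[0,0,0.001],[0,0,0.002],[0,0,0.003],[0,0,0.004],[0,0,0.005],[0,0,0.006],[0,0,0.006],[0,0,0.006]],"angular":[[0,0.003,0],[0,0.003,0],[0,0.003,0],[0,0.003,0],[0,0.003,0],[0,0.003,0],[0,0.003,0],[0,0.003,0]],"hand":[0.035,0.035,0.035,0.035,0.035,0.035,0.035,0.035]}'
python3 -c "
from rig import status
s=status.observe();print(s['torque'],s['tool_rot'])"
```

```text
time_s: 9.93
tcp_pos: [0.56, 0.1468, 0.0445]
tool_rot: [0.998, 0.058, -0.007, 0.0]
ft_force: [1.7, 3.1, -12.3]
finger_gap: 0.042
grasp_force: 62.1
[ 0.33326804 -0.25560705 -0.09034064] [ 9.98274508e-01  5.83350854e-02 -6.70097627e-03  3.48670077e-04]
```

```bash
python3 -m crank '{"linear":[[0.001,0,0.001],[0.002,0,0.002],[0.003,0,0.003],[0.004,0,0.004],[0.004,0,0.005],[0.004,0,0.005],[0.004,0,0.005]],"angular":[[0,0.003,0],[0,0.006,0],[0,0.009,0],[0,0.012,0],[0,0.012,0],[0,0.012,0],[0,0.012,0]],"hand":[0.035,0.035,0.035,0.035,0.035,0.035,0.035]}'
python3 -c "
from rig import status
s=status.observe();print(s['torque'],s['tool_rot'])"
```

```text
time_s: 10.52
tcp_pos: [0.5648, 0.1474, 0.0414]
tool_rot: [0.998, 0.058, -0.0, 0.0]
ft_force: [-5.4, 1.0, -8.0]
finger_gap: 0.0418
grasp_force: 62.4
[ 0.17193436  0.73148656 -0.08358841] [ 9.98293764e-01  5.83913654e-02 -9.16330596e-05  2.05792397e-05]
```

```bash
python3 -m crank '{"linear":[[0,0,0.001],[0,0,0.002],[0,0,0.003],[0,0,0.003],[0,0,0.003]],"angular":[[0,0,0],[0,0,0],[0,0,0],[0,0,0],[0,0,0]],"hand":[0.035,0.035,0.035,0.035,0.035]}'
python3 - <<'E'
from h import *
from rig import get_image
s=status.observe();go([.567,.1475,.0415],6.6);print(s['torque'],s['tool_rot'])
a=np.array([.9934,.1149,0]);b=np.array([-.1149,.9934,0]);L=np.array([.5134,.1413,0])
for n in("top","scene"):
    d=get_image(n);np.savez(n+"4.npz",**d);P=cloud(d);z=P[...,2];S,T=(P-L)@a,(P-L)@b
    cv2.imwrite(f"pics/{n}4.png",d["color"][:,:,::-1])
    m=(S>-.05)&(S<.22)&(abs(T)<.019)&(z>.06)&(z<.082)
    print(n,m.sum(),"S",np.percentile(S[m],[0,1,99,100]))
    for lo in list(np.arange(-.04,.18,.02)):
        k=m&(S>lo)&(S<lo+.02)
        if k.sum()>15: print("  %.3f T %.4f top %.4f"%(lo,np.median(T[k]),np.percentile(z[k],95)))
    k=(abs(T-.1)<.018)&(S>.02)&(S<.09)&(z>.06)&(z<.082);print("  salt T",np.median(T[k]),"top",np.percentile(z[k],95) if k.any() else 0)
E
```

```text
time_s: 10.93
tcp_pos: [0.5652, 0.1474, 0.0413]
tool_rot: [0.998, 0.058, -0.0, 0.0]
ft_force: [-10.8, -0.1, 5.4]
finger_gap: 0.0421
grasp_force: 63.9
lin [ 0.0018  0.0002 -0.0002] ang [0.0002 0.0006 0.0019] t 10.93 tcp [0.5652 0.1474 0.0413] f [-10.8  -0.1   5.4]
[-0.02711837  1.72447866 -0.12401314] [ 9.98287362e-01  5.84998609e-02 -3.05937575e-04  1.27856121e-04]
top 1559 S [-0.04999387 -0.04847856  0.17198094  0.17430313]
  -0.040 T -0.0026 top 0.0814
  -0.020 T -0.0041 top 0.0719
  0.000 T -0.0080 top 0.0720
  0.020 T -0.0131 top 0.0710
  0.060 T -0.0122 top 0.0708
  0.080 T -0.0057 top 0.0724
  0.100 T -0.0023 top 0.0720
  0.120 T -0.0029 top 0.0719
  0.140 T -0.0036 top 0.0715
  0.160 T -0.0021 top 0.0712
  salt T nan top 0
scene 1151 S [0.02748612 0.03277621 0.17421946 0.17545409]
  0.020 T 0.0036 top 0.0732
  0.040 T 0.0002 top 0.0737
  0.060 T -0.0003 top 0.0736
  0.080 T -0.0001 top 0.0735
  0.100 T -0.0009 top 0.0738
  0.120 T 0.0006 top 0.0738
  0.140 T 0.0007 top 0.0738
  0.160 T 0.0006 top 0.0722
  salt T 0.09868427373390581 top 0.0736202322689376
  return _methods._mean(a, axis=axis, dtype=dtype,
  ret = ret.dtype.type(ret / rcount)
```

View pics/scene4.png

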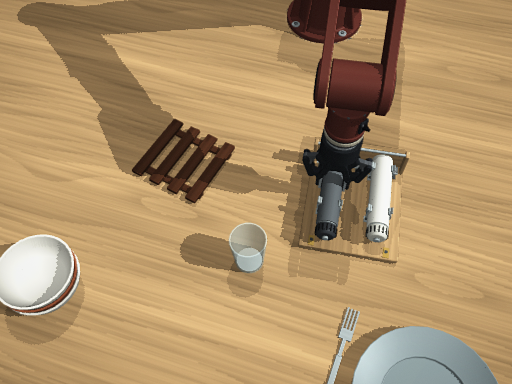

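The scene view shows the mill (about (328,205)) lying level beside the salt mill; its top is at 72 mm all along, so it's home in both clips. The foot is about 21 mm past clip_low, with the face estimated at about −39 mm. Next I'll slide it towards the ledge, watching the force.

```bash
python3 -m crank '{"linear":[[-0.001,0,-0.0005],[-0.002,0,-0.001],[-0.003,0,-0.001],[-0.004,0,-0.001],[-0.005,0,-0.001],[-0.006,0,-0.001],[-0.007,0,-0.001],[-0.008,0,-0.001],[-0.008,0,-0.001]],"angular":[[0,0,0],[0,0,0],[0,0,0],[0,0,0],[0,0,0],[0,0,0],[0,0,0],[0,0,0],[0,0,0]],"hand":[0.035,0.035,0.035,0.035,0.035,0.035,0.035,0.035,0.035]}'
python3 -m crank '{"linear":[[-0.001,0,0],[-0.002,0,0],[-0.003,0,0],[-0.004,0,0],[-0.005,0,0],[-0.005,0,0]],"angular":[[0,0,0],[0,0,0],[0,0,0],[0,0,0],[0,0,0],[0,0,0]],"hand":[0.035,0.035,0.035,0.035,0.035,0.035]}'
python3 -c "
from rig import status
s=status.observe();print(s['torque'],s['tool_rot'])"
```

```text
time_s: 11.78
tcp_pos: [0.5621, 0.147, 0.0415]
tool_rot: [0.998, 0.058, 0.006, -0.0]
ft_force: [4.9, 2.7, -8.9]
finger_gap: 0.0417
grasp_force: 62.2
time_s: 12.28
tcp_pos: [0.557, 0.1464, 0.0414]
tool_rot: [0.998, 0.058, 0.006, -0.0]
ft_force: [4.7, 2.8, -8.1]
finger_gap: 0.0419
grasp_force: 62.2
[ 0.39452703 -0.67545293 -0.09764539] [ 9.98288150e-01  5.82131321e-02  5.63877657e-03 -4.53163553e-04]
```

```bash
python3 -m crank '{"linear":[[0,0,0.001],[-0.001,0,0.002],[-0.002,0,0.002],[-0.003,0,0.002],[-0.004,0,0.002],[-0.005,0,0.002],[-0.005,0,0.002]],"angular":[[0,-0.003,0],[0,-0.006,0],[0,-0.009,0],[0,-0.009,0],[0,-0.009,0],[0,-0.009,0],[0,-0.009,0]],"hand":[0.035,0.035,0.035,0.035,0.035,0.035,0.035]}'
python3 -c "
from rig import status
s=status.observe();print(s['torque'],s['tool_rot'])"
```

```text
time_s: 12.87
tcp_pos: [0.5545, 0.1461, 0.0413]
tool_rot: [0.998, 0.058, 0.004, -0.0]
ft_force: [7.5, 3.2, -0.5]
finger_gap: 0.0422
grasp_force: 63.3
[ 0.44617748 -1.13591303 -0.09223119] [ 9.98293612e-01  5.82671105e-02  3.83326439e-03 -3.37808155e-04]
```

```bash
for i in 1 2; do python3 -m crank '{"linear":[[-0.0007,0,0],[-0.0014,0,0],[-0.002,0,0],[-0.002,0,0]],"angular":[[0,0,0],[0,0,0],[0,0,0],[0,0,0]],"hand":[0.035,0.035,0.035,0.035]}' | egrep 'time|tcp|ft'; done
```

```text
time_s: 13.2
tcp_pos: [0.5527, 0.1459, 0.0414]
ft_force: [7.9, 2.7, -1.5]
time_s: 13.53
tcp_pos: [0.5507, 0.1456, 0.0414]
ft_force: [7.4, 3.2, -1.6]
```

```bash
for i in 1 2; do python3 -m crank '{"linear":[[-0.0005,0,0],[-0.001,0,0],[-0.0015,0,0],[-0.0015,0,0]],"angular":[[0,0,0],[0,0,0],[0,0,0],[0,0,0]],"hand":[0.035,0.035,0.035,0.035]}' | egrep 'time|tcp|ft'; done
```

```text
time_s: 13.87
tcp_pos: [0.5492, 0.1455, 0.0414]
ft_force: [7.9, 2.9, -1.2]
time_s: 14.2
tcp_pos: [0.5477, 0.1453, 0.0414]
ft_force: [8.0, 2.8, -1.6]
```

```bash
for i in 1 ; do python3 -m crank '{"linear":[[-0.0005,0,0],[-0.001,0,0],[-0.001,0,0]],"angular":[[0,0,0],[0,0,0],[0,0,0]],"hand":[0.035,0.035,0.035]}' | egrep 'time|tcp|ft'; done
for i in 1 ; do python3 -m crank '{"linear":[[-0.0005,0,0],[-0.001,0,0],[-0.001,0,0]],"angular":[[0,0,0],[0,0,0],[0,0,0]],"hand":[0.035,0.035,0.035]}' | egrep 'time|tcp|ft'; done
```

```text
time_s: 14.45
tcp_pos: [0.5468, 0.1452, 0.0414]
ft_force: [7.9, 2.7, -1.6]
time_s: 14.7
tcp_pos: [0.5457, 0.145, 0.0414]
ft_force: [7.8, 2.9, -0.8]
```

```bash
python3 -m crank '{"linear":[[-0.0005,0,0],[-0.001,0,0],[-0.001,0,0]],"angular":[[0,0,0],[0,0,0],[0,0,0]],"hand":[0.035,0.035,0.035]}' | egrep 'time|tcp|ft'
python3 - <<'E'
from h import *
from rig import get_image
a=np.array([.9934,.1149,0]);b=np.array([-.1149,.9934,0]);L=np.array([.5134,.1413,0])
for n in("top","scene"):
    d=get_image(n);P=cloud(d);z=P[...,2];S,T=(P-L)@a,(P-L)@b
    cv2.imwrite(f"pics/{n}5.png",d["color"][:,:,::-1])
    m=(S>.1)&(S<.22)&(abs(T)<.019)&(z>.06)&(z<.082)
    print(n,m.sum(),"S",np.percentile(S[m],[99,100]))
    for lo in (.1,.12,.14):
        k=m&(S>lo)&(S<lo+.02);print("  %.3f top %.4f"%(lo,np.percentile(z[k],95)))
E
```

```text
time_s: 14.95
tcp_pos: [0.5448, 0.1449, 0.0414]
ft_force: [7.8, 3.3, -0.7]
top 568 S [0.15301704 0.15401537]
  0.100 top 0.0720
  0.120 top 0.0718
  0.140 top 0.0709
scene 475 S [0.15460179 0.15578936]
  0.100 top 0.0733
  0.120 top 0.0731
  0.140 top 0.0728
```

```bash
python3 -m crank '{"linear":[[-0.0005,0,0],[-0.001,0,0],[-0.001,0,0]],"angular":[[0,0,0],[0,0,0],[0,0,0]],"hand":[0.035,0.035,0.035]}' | egrep 'time|tcp|ft'
python3 -m crank '{"linear":[[-0.0005,0,0],[-0.001,0,0],[-0.001,0,0]],"angular":[[0,0,0],[0,0,0],[0,0,0]],"hand":[0.035,0.035,0.035]}' | egrep 'time|tcp|ft'
```

```text
time_s: 15.3
tcp_pos: [0.5438, 0.1448, 0.0414]
ft_force: [7.3, 2.9, -1.4]
time_s: 15.55
tcp_pos: [0.5427, 0.1447, 0.0413]
ft_force: [7.5, 2.8, -0.2]
```

```bash
python3 -m crank '{"linear":[[-0.0005,0,0],[-0.001,0,0],[-0.001,0,0]],"angular":[[0,0,0],[0,0,0],[0,0,0]],"hand":[0.035,0.035,0.035]}' | egrep 'time|tcp|ft'
python3 -m crank '{"linear":[[-0.0005,0,0],[-0.001,0,0],[-0.001,0,0]],"angular":[[0,0,0],[0,0,0],[0,0,0]],"hand":[0.035,0.035,0.035]}' | egrep 'time|tcp|ft'
```

```text
time_s: 15.8
tcp_pos: [0.5418, 0.1446, 0.0414]
ft_force: [7.9, 2.2, -0.5]
time_s: 16.05
tcp_pos: [0.5415, 0.1445, 0.0414]
ft_force: [9.3, 3.7, -3.3]
```

```bash
python3 -m crank '{"linear":[[-0.0005,0,0],[-0.001,0,0],[-0.001,0,0]],"angular":[[0,0,0],[0,0,0],[0,0,0]],"hand":[0.035,0.035,0.035]}' | egrep 'time|tcp|ft'
python3 -m crank '{"linear":[[-0.0005,0,0.0003],[-0.001,0,0.0006],[-0.001,0,0.0006],[-0.001,0,0.0006]],"angular":[[0,0,0],[0,0,0],[0,0,0],[0,0,0]],"hand":[0.035,0.035,0.035,0.035]}' | egrep 'time|tcp|ft|rot'
```

```text
time_s: 16.3
tcp_pos: [0.5415, 0.1445, 0.0414]
ft_force: [12.9, 3.5, -5.5]
time_s: 16.63
tcp_pos: [0.5415, 0.1445, 0.0414]
tool_rot: [0.998, 0.058, 0.007, -0.001]
ft_force: [12.8, 3.8, -5.1]
```

```bash
python3 -m crank '{"linear":[[-0.0003,0,0.0005],[-0.0006,0,0.001],[-0.0006,0,0.001],[-0.0006,0,0.001],[-0.0006,0,0.001]],"angular":[[0,-0.002,0],[0,-0.004,0],[0,-0.004,0],[0,-0.004,0],[0,-0.004,0]],"hand":[0.035,0.035,0.035,0.035,0.035]}' | egrep 'time|tcp|ft|rot'
python3 - <<'E'
from h import *
from rig import get_image
a=np.array([.9934,.1149,0]);b=np.array([-.1149,.9934,0]);L=np.array([.5134,.1413,0])
for n in("top","scene"):
    d=get_image(n);P=cloud(d);z=P[...,2];S,T=(P-L)@a,(P-L)@b
    m=(S>-.06)&(S<.22)&(abs(T)<.019)&(z>.06)&(z<.079)
    print(n,m.sum(),"S",np.percentile(S[m],[99,100]))
    for lo in np.arange(-.04,.16,.02):
        k=m&(S>lo)&(S<lo+.02)
        if k.sum()>15:print("  %.3f top %.4f"%(lo,np.percentile(z[k],95)))
E
```

```text
time_s: 17.05
tcp_pos: [0.5415, 0.1445, 0.0414]
tool_rot: [0.998, 0.058, 0.006, -0.001]
ft_force: [11.5, 3.0, -0.6]
top 1423 S [0.14894309 0.1513369 ]
  -0.040 top 0.0781
  -0.020 top 0.0714
  0.040 top 0.0720
  0.060 top 0.0724
  0.080 top 0.0721
  0.100 top 0.0720
  0.120 top 0.0721
  0.140 top 0.0709
scene 1135 S [0.15085318 0.15187902]
  0.000 top 0.0735
  0.020 top 0.0737
  0.040 top 0.0730
  0.060 top 0.0735
  0.080 top 0.0735
  0.100 top 0.0739
  0.120 top 0.0732
  0.140 top 0.0729
```

```bash
python3 -m crank '{"linear":[[-0.0005,0,0],[-0.001,0,0],[-0.001,0,0],[-0.001,0,0],[-0.001,0,0]],"angular":[[0,0,0],[0,0,0],[0,0,0],[0,0,0],[0,0,0]],"hand":[0.035,0.035,0.035,0.035,0.035]}' | egrep 'time|tcp|ft|rot'
```

```text
time_s: 17.57
tcp_pos: [0.5415, 0.1445, 0.0414]
tool_rot: [0.998, 0.058, 0.007, -0.001]
ft_force: [14.4, 3.8, -2.4]
```

The foot has stopped dead, and the push rose from 8 to 14 N, so it bears on the ledge. Relax, open and lift away.

```bash
python3 -m crank '{"linear":[[0.001,0,0],[0.002,0,0],[0.0035,0,0],[0.0035,0,0],[0.0035,0,0],[0.0035,0,0],[0.0035,0,0],[0.0035,0,0],[0.0035,0,0],[0.0035,0,0]],"angular":[[0,0,0],[0,0,0],[0,0,0],[0,0,0],[0,0,0],[0,0,0],[0,0,0],[0,0,0],[0,0,0],[0,0,0]],"hand":[0.035,0.035,0.035,0.035,0.075,0.075,0.075,0.075,0.075,0.075]}'
python3 -m crank '{"linear":[[0,0,-0.003],[0,0,-0.01],[0,0,-0.02],[0,0,-0.04],[0,0,-0.065],[0,0,-0.09],[0,0,-0.12],[0,0,-0.145],[0,0,-0.15],[0,0,-0.15],[0,0,-0.15]],"angular":[[0,0,0],[0,0,0],[0,0,0],[0,0,0],[0,0,0],[0,0,0],[0,0,0],[0,0,0],[0,0,0],[0,0,0],[0,0,0]],"hand":[0.075,0.075,0.075,0.075,0.075,0.075,0.075,0.075,0.075,0.075,0.075]}'
python3 - <<'E'
from h import *
from rig import get_image
a=np.array([.9934,.1149,0]);b=np.array([-.1149,.9934,0]);L=np.array([.5134,.1413,0])
for n in("top","scene"):
    d=get_image(n);P=cloud(d);z=P[...,2];S,T=(P-L)@a,(P-L)@b
    cv2.imwrite(f"pics/{n}6.png",d["color"][:,:,::-1])
    m=(S>-.06)&(S<.22)&(abs(T)<.019)&(z>.06)&(z<.079)
    print(n,m.sum(),"S",np.percentile(S[m],[99,100]))
    for lo in np.arange(-.04,.16,.02):
        k=m&(S>lo)&(S<lo+.02)
        if k.sum()>15:print("  %.3f T %.4f top %.4f"%(lo,np.median(T[k]),np.percentile(z[k],95)))
E
```

```text
time_s: 18.4
tcp_pos: [0.534, 0.1436, 0.0361]
tool_rot: [0.998, 0.058, -0.005, 0.0]
ft_force: [-0.3, -0.2, -0.7]
finger_gap: 0.0753
grasp_force: 0.0
time_s: 19.32
tcp_pos: [0.536, 0.1439, 0.1869]
tool_rot: [0.998, 0.058, -0.004, 0.0]
ft_force: [0.9, 0.2, -0.8]
finger_gap: 0.0749
grasp_force: 0.0
top 1720 S [0.14910893 0.15189213]
  -0.040 T -0.0021 top 0.0785
  -0.020 T 0.0047 top 0.0717
  0.020 T -0.0035 top 0.0725
  0.040 T -0.0028 top 0.0722
  0.060 T -0.0029 top 0.0720
  0.080 T -0.0025 top 0.0719
  0.100 T -0.0022 top 0.0722
  0.120 T -0.0031 top 0.0715
  0.140 T -0.0030 top 0.0712
scene 1477 S [0.15057381 0.15179801]
  -0.040 T -0.0009 top 0.0777
  -0.020 T -0.0002 top 0.0741
  0.000 T -0.0008 top 0.0738
  0.020 T -0.0006 top 0.0735
  0.040 T 0.0003 top 0.0737
  0.060 T -0.0010 top 0.0737
  0.080 T 0.0011 top 0.0736
  0.100 T -0.0007 top 0.0737
  0.120 T 0.0002 top 0.0731
  0.140 T 0.0006 top 0.0716
```

View pics/scene6.png

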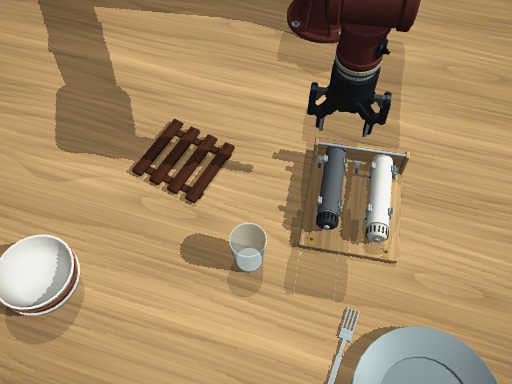

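The final view shows the mill level in the free station (about (330,190)), foot under the rail and cap where it was before release. The salt mill and the tumbler look unmoved, and the gripper is clear.

```bash
python3 -c "
from rig import ctrl
print(ctrl.finish_job())"
```

```text
the job is handed in; nothing more can be done
None
```

The pepper mill is home in both free clips with its foot against the ledge and the gripper clear. I handed the job in at about 19 s, with no pass/fail result reported back.

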